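# Pop the cover of the price-label printer

### The arm

A 6-joint arm with a two-finger parallel gripper is mounted at the origin on the work surface. World frame = base frame: x ahead of the robot, y to its left, z up, the work surface at z = 0. Lengths are in mm, angles in rad, forces in N, time in s.
With the tool pointing down it reaches from about 300 to 775 mm from the base axis. Payload 14.6 kg.
Tool frame: the origin (TCP) lies between the finger pads; the fingertips stand 19 mm ahead of it and the grasp point (between the pads) is the TCP; x points along the fingers, y is the direction in which the jaws open and shut, and the axes are right-handed (so a half turn about x gives the same grasp; the last joint's range is limited). The gripper opens to 94 mm and grips with 3 to 60 N. Pads are 16 mm wide; open, the fingers measure 119 mm over their backs; the gripper's body (75 mm by 177 mm) begins 78 mm behind the grasp point.
Start: joints at [1.201, 0.3, 1.521, -0, 1.321, -0.067], TCP at [164.004, 524.969, 224.446] pointing down, gripper open.
Joint ranges: [-3.03, 3.03], [-0.79, 2.21], [0.23, 2.52], [-1.04, 4.18], [0, 3.07], [-2.55, 2.55]. Speed limits (rad/s): [2.22, 2.22, 2.57, 3.14, 3.14, 3.14].

### API

Orientations are given as [roll, pitch, yaw] about the fixed x, y, z axes, in that order (R = Rz(yaw) Ry(pitch) Rx(roll)).
In Python, from cell import manip gives the robot as it stands.
- The arm moves only by the tool jog_arm, never from a script. Its argument "series" is one flat list of numbers, 7 for each row, row after row: the turn, a rotation vector about the world's x, y, z in rad, then the shift along the world's x, y, z in m, then the opening, from -1 (shut) to 1 (fully open). A call has 1 to 20 rows; each row is the pose to reach, as a shift and turn from the pose commanded when the call began; what a row does not reach only later rows make up. A row lasts 1/8 s, in which the tool goes at most 62.5 mm and 10.7 degrees, less where a joint would pass 70% of its speed; a pose out of reach is approached as far as the arm can. A call with a gripper value outside its range is refused whole. The fingers move at their own pace and stop on an object; "squeeze" is the grip in N (left out, the last holds). Time passes only in rows, so rows that repeat a pose let the fingers close. It gives the time, the measured TCP pose, the force and the opening at its end, in the units of the state.
- manip.read_state(): the state, without advancing time (a new reading comes with each control period).
- manip.camera(name): name is "scene" or "top" or "wrist"; returns a dict with "color" (400x640x3 uint8, blue, green, red), "range_z" (400x640 float32, mm along the optical axis (not along the pixel's ray), 0 where there is no reading), "fx", "fy", "cx", "cy" (pixels), "pose" (4x4, takes a point from camera to world coordinates); the wrist camera has in their place "mount" (4x4, takes a point from camera to tool coordinates, whose origin is the TCP and whose axes are the tool frame's). Camera axes: x right, y down, z forward; pixel columns grow to the right and rows downward; lengths in mm; the calibration is good to about 2 mm. A picture is of the moment at which its call begins: read the wrist's pose just before it.
- manip.sign_off(): hands the job in, once; it reports no verdict.
The state is a dict: "clock": time; "joints": joint angles; "qd": joint speeds; "effort": joint torques, N m; "eef_pos": TCP position; "eef_rot": TCP orientation; "wrist_force": force on the tool from outside, world axes, zero at the start; "moment": the same for the moment, N m; "finger_gap": finger opening in mm.
Only numpy, scipy, OpenCV 4.12 (cv2) and the standard library are available. Lean on these libraries where they do the work, as an engineer would, in place of code of your own. Each camera call takes 0.05 s, during which the arm holds its last target.

### The job

The price-label printer on the shop counter needs a new roll, so open it: with one fingertip on each, press its two rectangular cover-release buttons down together and keep both down until the cover has risen all the way by itself, then let go and leave it standing open. Do not press the round feed key, do not touch the cover, and leave the things around the printer where they stand.

Things in the scene. Friction and masses are not known exactly. Their poses are not given: they have to be found in the camera images.
- printer: Price-label printer, a grey plastic case 210 (its x, front to back) x 124 (its y) x 96 mm high, fixed to the counter. Origin: centre of its underside; x points from the front, where the buttons are, to the back, y to the left as one stands facing its front, z up. The front 55 mm of the top is a flat deck 88 mm above the counter; the black cover with a dark window takes up the rest of the top.
- release_left_top (a point): Centre of the top face of the left (+y) cover-release button: a black ribbed rectangular button, 22 mm along the printer's x, 26 mm along y, standing 9 mm above the deck (97 mm above the counter) at printer x -78, y +33 mm. It moves down with the button.
- release_right_top (a point): The same for the right (-y) cover-release button, at printer x -78, y -33 mm: the two are 66 mm apart centre to centre, 40 mm between their inner edges and 92 mm over their outer edges.
- release_left (a joint): How far the left release button is pressed down, m: 0 up, 0.006 fully down. A spring pushes it back up: 2 N at the start, 5 N when fully down (each button; both together 4 to 10 N). Its catch lets go of the cover from about 0.004 on.
- release_right (a joint): The same for the right release button.
- cover (a joint): Opening of the cover, rad: 0 shut, 0.36 fully up, where it stays. The hinge is across the back (printer x +85, height 82 mm). A damped spring lifts the cover in about 2 to 3 s, but either catch alone holds it shut; when a button is let go before the cover has passed 0.25, its catch takes hold again, at 0 or at a half-open notch near 0.2, and both must be pressed again.
- cover_lip (a point): Middle of the cover's front top edge, shut at printer x -48 mm, height 96 mm (30 mm behind the middle of the buttons); fully up it is 46 mm higher and 13 mm farther back. The cover is 12 mm thick and 124 mm wide.
- feed_key (a joint): How far the feed key is pressed, m: 0 up, 0.003 down (spring 1.5 to 3 N). A round black key, 14 mm across, 4 mm above the deck, between the release buttons at printer x -82, y 0.
- mug: White mug, 80 mm across, 92 mm high, handle on one side, loose. Origin: centre of its underside.
- label_roll: Spare roll of white labels standing on end, 76 mm across, 57 mm high, hole 25 mm, loose. Origin: centre of its underside.
- coasters: Stack of square cork coasters with a tile on top, 94 x 94 x 39 mm, loose. Origin: centre of its underside.
- jar: Blue lidded jar, 68 mm across, 85 mm high, loose. Origin: centre of its underside.

How it is judged:
By the outcome, as a careful person would: the job done as asked, in the order asked, and still so for the second after the job is handed in, with the robot touching nothing.
It also fails if it takes over 32 s, if anything falls off the work surface, if the arm or the gripper's body presses on something with over 40 N, if the wrist force passes 120 N, or if a joint passes its speed limit or range.

## Working session

There is one attempt and no reset: what is moved stays moved. The work goes in short steps, Python scripts to look and compute and a tool call to move; the robot and the scene stay as the last step left them, time stands still between calls to the robot, and variables do not carry over. Pictures are saved under pics/ and viewed, and the job is handed in when it is done.

Besides the shell and the picture viewer there is one more tool, called after ">>>" as a command line: name --argument value ..., lists and objects as JSON in quotes. jog_arm: Moves the arm, as the interface text tells. Its arguments: {"type":"object","properties":{"series":{"type":"array","items":{"type":"number"}},"squeeze":{"type":"number"}},"required":["series"]}

```bash
mkdir -p pics; ls
python3 - <<'E'
from cell import manip
import cv2,numpy as np
print(manip.read_state())
for n in ("scene","top","wrist"):
    c=manip.camera(n); cv2.imwrite(f"pics/{n}0.png",c["color"])
    np.savez(f"pics/{n}0.npz",**c)
    print(n,c["fx"],c["fy"],c["cx"],c["cy"],np.round(c.get("pose",c.get("mount")),3).tolist())
E
```

```text
pics
{'clock': 0.0, 'joints': array([ 1.20140541e+00,  3.00430799e-01,  1.52160047e+00, -1.02373093e-05,
        1.32068335e+00, -6.65936244e-02]), 'qd': array([-0.000758  ,  0.00221995,  0.00121063,  0.00064388, -0.00036798,
       -0.00133332]), 'effort': array([ 1.21761304e-04, -5.31815600e+01, -3.52730441e+01,  7.07505690e-02,
        2.44396337e-02, -5.34458502e-05]), 'eef_pos': array([163.91843262, 524.74872908, 223.90021882]), 'eef_rot': array([-1.6285522 ,  1.56967432, -1.93134695]), 'wrist_force': array([-0.26066553, -0.09211864, -1.06565795]), 'moment': array([ 0.0175487 , -0.01238778,  0.07974614]), 'finger_gap': 94.17221954246061}
scene 384.45989019059385 384.45989019059385 318.7050003634542 199.81353669343642 [[0.483, 0.693, -0.535, 953.691], [0.876, -0.392, 0.282, -193.41], [-0.015, -0.604, -0.797, 703.464], [0.0, 0.0, 0.0, 1.0]]
top 452.3913865823307 452.3913865823307 324.9552254973128 198.10076336819267 [[-0.027, -0.985, 0.172, 386.576], [-1.0, 0.028, 0.003, 30.932], [-0.008, -0.172, -0.985, 989.232], [0.0, 0.0, 0.0, 1.0]]
wrist 310.0311351530849 310.0311351530849 316.7427475151817 203.2517813380818 [[0.0, -0.282, 0.96, -159.454], [1.0, -0.001, -0.0, -0.934], [0.001, 0.96, 0.282, -82.467], [0.0, 0.0, 0.0, 1.0]]
```

View pics/scene0.png

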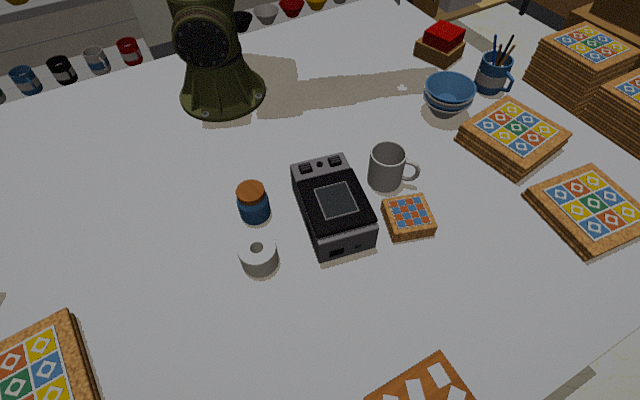

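View pics/top0.png

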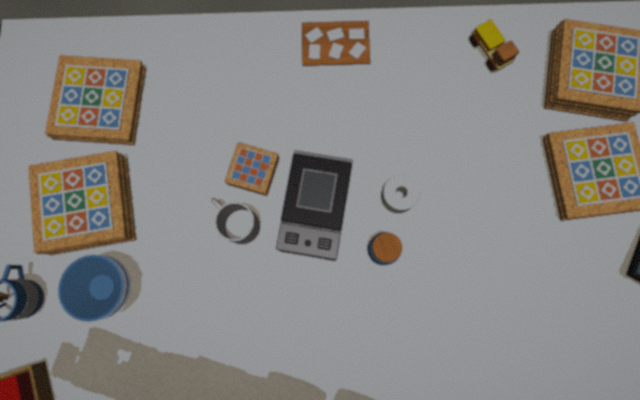

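View pics/wrist0.png

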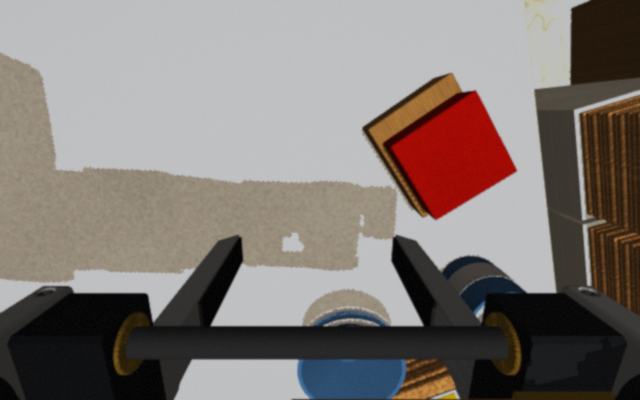

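The scene view shows the printer near (335,205). In the top view its buttons are at about (291,239) and (324,243), with the feed key at (307,243) between them. Its front faces the robot, the mug is at (237,222) and the jar at (386,248). Next I measure the buttons.

```bash
cat > h.py <<'E'
import numpy as np
def ray(c,u,v,z,pose=None):
    P=c["pose"] if pose is None else pose
    d=P[:3,:3]@np.array([(u-c["cx"])/c["fx"],(v-c["cy"])/c["fy"],1.]); o=P[:3,3]
    return o+d*(z-o[2])/d[2]
def dep(c,u,v):
    r=float(c["range_z"][int(round(v)),int(round(u))]); return (c["pose"]@np.array([(u-c["cx"])/c["fx"]*r,(v-c["cy"])/c["fy"]*r,r,1]))[:3]
E
python3 - <<'E'
import numpy as np,cv2
from h import *
T=dict(np.load("pics/top0.npz")); S=dict(np.load("pics/scene0.npz"))
for n,c,(x0,x1,y0,y1) in (("top",T,(270,360,225,265)),("scene",S,(288,352,148,185))):
    g=cv2.cvtColor(c["color"],cv2.COLOR_BGR2GRAY)
    cr=c["color"][y0:y1,x0:x1]; cv2.imwrite(f"pics/{n}_crop.png",cv2.resize(cr,None,fx=8,fy=8,interpolation=cv2.INTER_NEAREST))
    m=(g[y0:y1,x0:x1]<62).astype(np.uint8)
    k,l,st,ce=cv2.connectedComponentsWithStats(m)
    for i in range(1,k):
        if st[i,4]>15:
            u,v=ce[i]+[x0,y0]; print(n,st[i],(u,v),ray(c,u,v,96).round(1),dep(c,u,v).round(1))
E
```

```text
top [ 38   0  33   6 111] (np.float64(328.1801801801802), np.float64(226.52252252252254)) [485.1  29.   96. ] [485.3  29.   94.3]
top [16  8  6  7 20] (np.float64(287.65), np.float64(235.8)) [468.9 109.6  96. ] [468.7 109.4  98. ]
top [21  9  7 10 30] (np.float64(295.26666666666665), np.float64(238.6)) [462.9  94.6  96. ] [462.9  94.6  96.9]
top [36 16  4  5 17] (np.float64(307.52941176470586), np.float64(242.64705882352942)) [454.3  70.6  96. ] [454.6  70.8  91.6]
scene [ 40   7  14  12 120] (np.float64(334.225), np.float64(160.93333333333334)) [470.3 100.9  96. ] [472.9  99.4  99.2]
scene [29 13  6  6 30] (np.float64(319.26666666666665), np.float64(163.8)) [461.7  69.   96. ] [459.1  70.4  92.8]
scene [ 10  15  15  12 126] (np.float64(304.86507936507934), np.float64(168.0873015873016)) [457.3  36.5  96. ] [459.9  35.3  99.2]
scene [  3  20  61  17 574] (np.float64(326.54006968641113), np.float64(178.26306620209058)) [504.6  62.5  96. ] [503.2  63.3  94.1]
```

Run:
```python
from cell import manip
import numpy as np
from scipy.spatial.transform import Rotation as Ro
s=manip.read_state(); R=Ro.from_euler('xyz',s["eef_rot"]).as_matrix(); print(R.round(3),s["clock"])
for yaw in (-.163,):
    y=np.array([-np.sin(yaw),np.cos(yaw),0])
    for sg in (1,-1):
        x=np.array([0,0,-1.]); yy=sg*y; D=np.c_[x,yy,np.cross(x,yy)]
        print(sg,Ro.from_matrix(D@R.T).as_rotvec())
```

```text
[[-0.     0.298  0.955]
 [-0.001  0.955 -0.298]
 [-1.    -0.001 -0.   ]] 0.15
1 [ 0.00076081 -0.00020343  0.13979855]
-1 [-3.05823171e-04 -1.14376619e-03 -3.00179387e+00]
```

View pics/top_crop.png

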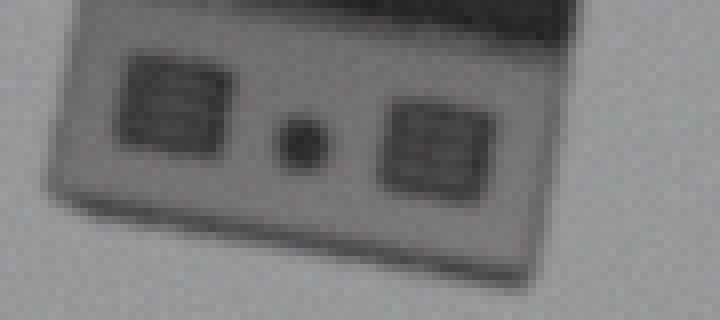

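>>> jog_arm --series '[0,0,0.14,0.299,-0.456,0,0.15,0,0,0.14,0.299,-0.456,0,0.15,0,0,0.14,0.299,-0.456,0,0.15,0,0,0.14,0.299,-0.456,0,0.15,0,0,0.14,0.299,-0.456,0,0.15,0,0,0.14,0.299,-0.456,0,0.15,0,0,0.14,0.299,-0.456,0,0.15,0,0,0.14,0.299,-0.456,0,0.15,0,0,0.14,0.299,-0.456,0,0.15,0,0,0.14,0.299,-0.456,0,0.15,0,0,0.14,0.299,-0.456,0,0.15,0,0,0.14,0.299,-0.456,0,0.15,0,0,0.14,0.299,-0.456,0,0.15,0,0,0.14,0.299,-0.456,0,0.15]'

```text
clock: 1.9
eef_pos: [462.9, 69.4, 224.5]
eef_rot: [0.31, 1.571, 0.148]
wrist_force: [1.1, -0.3, 0.5]
finger_gap: 54.2
```

Run:
```python
from cell import manip
import cv2,numpy as np
from scipy.spatial.transform import Rotation as Ro
s=manip.read_state(); print({k:np.round(s[k],3) for k in ("clock","joints","eef_pos","eef_rot","finger_gap","wrist_force")})
c=manip.camera("wrist"); cv2.imwrite("pics/wrist1.png",c["color"])
B=np.eye(4);B[:3,:3]=Ro.from_euler('xyz',s["eef_rot"]).as_matrix();B[:3,3]=s["eef_pos"]
c["pose"]=B@c["mount"]; np.savez("pics/wrist1.npz",**c)
cv2.imwrite("pics/wrist1c.png",cv2.resize(c["color"][130:290,230:410],None,fx=4,fy=4,interpolation=cv2.INTER_NEAREST))
```

```text
{'clock': np.float64(1.9), 'joints': array([ 0.071,  0.116,  1.743,  0.   ,  1.282, -1.338]), 'eef_pos': array([462.863,  69.394, 224.539]), 'eef_rot': array([0.31 , 1.571, 0.148]), 'finger_gap': np.float64(54.235), 'wrist_force': array([ 1.074, -0.323,  0.531])}
```

View pics/wrist1.png

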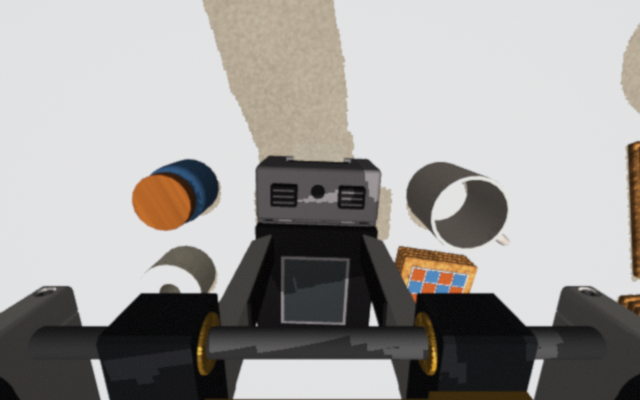

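View pics/wrist1c.png

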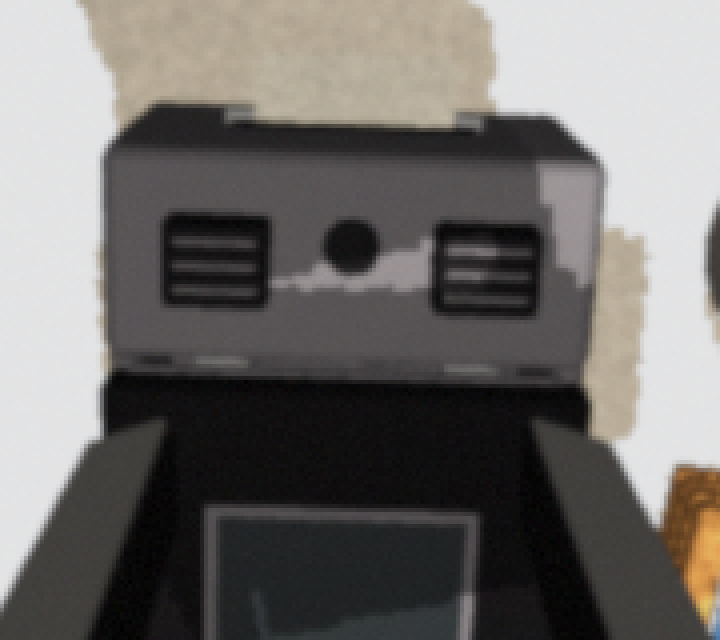

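Run:
```python
import numpy as np,cv2
from h import *
c=dict(np.load("pics/wrist1.npz"))
T=dict(np.load("pics/top0.npz"))
for (u,v) in ((291.1,237.6),(324,243.2)): print("top",ray(T,u,v,97).round(1))
r=c["range_z"]; v,u=np.mgrid[0:400,0:640]
P=np.stack([(u-c["cx"])/c["fx"]*r,(v-c["cy"])/c["fy"]*r,r],-1)@c["pose"][:3,:3].T+c["pose"][:3,3]
reg=(v>160)&(v<228)&(u>250)&(u<385)
Z=P[...,2]; print("deck z",np.median(Z[(v>208)&(v<216)&(u>275)&(u<360)]))
d=np.median(Z[(v>208)&(v<216)&(u>275)&(u<360)])
m=(reg&(Z>d+5)&(Z<d+14)&(v<214)).astype(np.uint8)
k,l,st,ce=cv2.connectedComponentsWithStats(m)
cs=[]
for i in range(1,k):
    if st[i,4]>80:
        Q=P[l==i]; bx=cv2.minAreaRect(Q[:,:2].astype(np.float32)); print(st[i],ce[i],Q.mean(0).round(1),bx)
# colour
g=cv2.cvtColor(c["color"],cv2.COLOR_BGR2GRAY)
for name,(x0,x1,y0,y1) in dict(right=(268,301,180,211),key=(308,328,182,201),left=(335,369,183,213)).items():
    mm=(g[y0:y1,x0:x1]<50).astype(np.uint8)
    mm=cv2.morphologyEx(mm,cv2.MORPH_CLOSE,np.ones((5,5)))
    k,l,st,ce=cv2.connectedComponentsWithStats(mm); i=1+np.argmax(st[1:,4]); x,y,w,h,a=st[i]
    print(name,(x+x0,y+y0,w,h,a))
    z=92 if name=="key" else 97
    print(" ctr",ray(c,*(ce[i]+[x0,y0]),z).round(1)," back edge",ray(c,x+x0+w/2-.5,y+y0+h-.5,z).round(1),"front@88",ray(c,x+x0+w/2-.5,y+y0-.5,88).round(1))
```

```text
top [465.1 102.8  97. ]
top [452.3  38.2  97. ]
deck z 87.28555259070535
[270 184  27  24 598] [282.95986622 195.4264214 ] [451.6  37.4  96.2] ((452.3658752441406, 37.17823028564453), (25.24722671508789, 22.329761505126953), 78.70089721679688)
[338 186  28  24 594] [351.05723906 197.66835017] [464.4 101.6  96.1] ((465.2605895996094, 101.57821655273438), (26.048202514648438, 22.39517593383789), 77.96834564208984)
right (np.int32(268), np.int32(183), np.int32(30), np.int32(24), np.int32(660))
 ctr [450.5  37.2  97. ]  back edge [462.2  34.9  97. ] front@88 [440.7  38.2  88. ]
key (np.int32(311), np.int32(185), np.int32(14), np.int32(13), np.int32(140))
 ctr [453.5  70.6  92. ]  back edge [460.1  69.6  92. ] front@88 [448.2  71.5  88. ]
left (np.int32(338), np.int32(183), np.int32(28), np.int32(27), np.int32(614))
 ctr [463.4 101.9  97. ]  back edge [476.  100.4  97. ] front@88 [451.6 104.6  88. ]
```

Depth and colour agree. The right button is at (452.3, 37.2) and the left at (465.2, 101.6), 65.7 mm apart, with top faces 26 x 22 mm at z≈96. The tool needs another -0.038 rad about z and (-5.6, +0.3) mm. I'll go to about 6 mm above the buttons first.

>>> jog_arm --series '[0,0,-0.038,-0.0056,0.0003,-0.03,0.15,0,0,-0.038,-0.0056,0.0003,-0.07,0.15,0,0,-0.038,-0.0056,0.0003,-0.102,0.15,0,0,-0.038,-0.0056,0.0003,-0.102,0.15,0,0,-0.038,-0.0056,0.0003,-0.102,0.15]'

```text
clock: 2.58
eef_pos: [458.0, 69.4, 123.7]
eef_rot: [0.265, 1.569, 0.064]
wrist_force: [0.0, 0.3, 1.0]
finger_gap: 54.4
```

Run:
```python
from cell import manip
import cv2,numpy as np
from scipy.spatial.transform import Rotation as Ro
s=manip.read_state(); R=Ro.from_euler('xyz',s["eef_rot"]).as_matrix()
print(s["clock"],s["eef_pos"].round(2),s["wrist_force"].round(2),s["finger_gap"],np.arctan2(R[0,1],R[1,1]),R[:,0].round(4))
c=manip.camera("wrist"); cv2.imwrite("pics/wrist2.png",c["color"])
```

```text
2.575 [458.02  69.39 123.75] [0.05 0.34 1.03] 54.41533156953211 0.20063507519306148 [ 1.5e-03  1.0e-04 -1.0e+00]
```

View pics/wrist2.png

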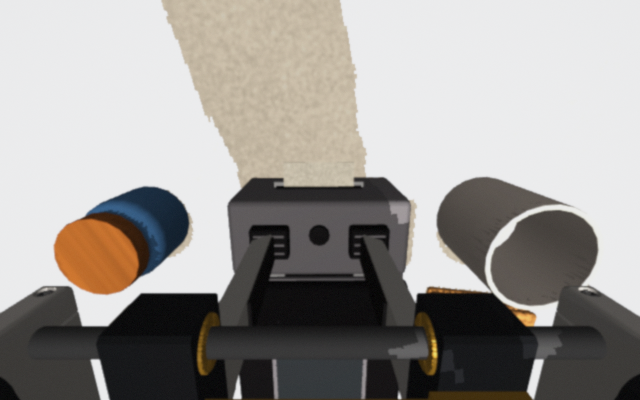

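The fingertips sit over both buttons, at about (272,240) and (368,240). The feed key at (319,235) is clear between them. I press down gently.

>>> jog_arm --series '[0,0,0,0,0,-0.003,0.15,0,0,0,0,0,-0.006,0.15,0,0,0,0,0,-0.008,0.15,0,0,0,0,0,-0.01,0.15,0,0,0,0,0,-0.01,0.15]'

```text
clock: 3.25
eef_pos: [457.6, 69.3, 112.7]
eef_rot: [0.277, 1.57, 0.076]
wrist_force: [-1.1, -1.2, 4.4]
finger_gap: 53.7
```

>>> jog_arm --series '[0,0,0,0,0,-0.0015,0.15,0,0,0,0,0,-0.003,0.15,0,0,0,0,0,-0.003,0.15,0,0,0,0,0,-0.003,0.15]'

```text
clock: 3.75
eef_pos: [457.6, 69.3, 110.2]
eef_rot: [0.217, 1.57, 0.017]
wrist_force: [-3.9, -0.3, 11.4]
finger_gap: 54.3
```

>>> jog_arm --series '[0,0,0,0,0,-0.0005,0.15,0,0,0,0,0,-0.0005,0.15,0,0,0,0,0,-0.0005,0.15,0,0,0,0,0,-0.0005,0.15,0,0,0,0,0,-0.0005,0.15,0,0,0,0,0,-0.0005,0.15,0,0,0,0,0,-0.0005,0.15,0,0,0,0,0,-0.0005,0.15]'

```text
clock: 4.75
eef_pos: [457.7, 69.3, 110.1]
eef_rot: [0.214, 1.57, 0.013]
wrist_force: [-6.6, -0.1, 17.5]
finger_gap: 54.1
```

Run:
```python
from cell import manip
import cv2,numpy as np
s=manip.read_state(); print(s["clock"],s["eef_pos"].round(2),s["wrist_force"].round(2),s["moment"].round(2),s["finger_gap"])
a=manip.camera("scene"); b=manip.camera("wrist")
cv2.imwrite("pics/p3.png",np.vstack([cv2.resize(a["color"][100:290,200:450],(500,380)),b["color"][150:350,70:570]]))
```

```text
4.75 [457.66  69.3  110.11] [-6.64 -0.14 17.49] [-0.14  1.37  0.01] 54.13474161607411
```

View pics/p3.png

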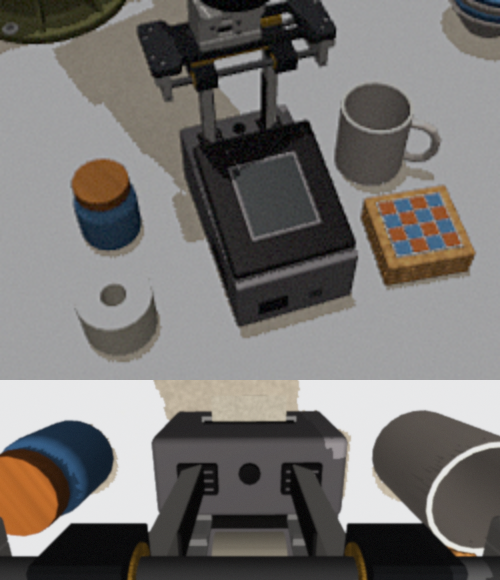

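The cover is rising and both buttons are bottomed (17 N). I hold this pose.

>>> jog_arm --series '[0,0,0,0,0,0,0.15,0,0,0,0,0,0,0.15,0,0,0,0,0,0,0.15,0,0,0,0,0,0,0.15,0,0,0,0,0,0,0.15,0,0,0,0,0,0,0.15,0,0,0,0,0,0,0.15,0,0,0,0,0,0,0.15,0,0,0,0,0,0,0.15,0,0,0,0,0,0,0.15,0,0,0,0,0,0,0.15,0,0,0,0,0,0,0.15,0,0,0,0,0,0,0.15,0,0,0,0,0,0,0.15,0,0,0,0,0,0,0.15,0,0,0,0,0,0,0.15]'

```text
clock: 6.85
eef_pos: [457.7, 69.3, 110.1]
eef_rot: [0.18, 1.57, -0.021]
wrist_force: [-6.2, -0.7, 17.8]
finger_gap: 54.0
```

Run:
```python
from cell import manip
import cv2,numpy as np
from h import *
s=manip.read_state(); print(s["clock"],s["eef_pos"].round(2),s["wrist_force"].round(2),s["moment"].round(2),s["finger_gap"])
a=manip.camera("scene"); b=manip.camera("wrist"); np.savez("pics/scene4.npz",**a)
cv2.imwrite("pics/p4.png",np.vstack([cv2.resize(a["color"][100:290,200:450],(500,380)),b["color"][150:350,70:570]]))
# heights along cover axis
for n,c in (("before",dict(np.load("pics/scene0.npz"))),("now",a)):
    r=c["range_z"]; v,u=np.mgrid[0:400,0:640]
    P=np.stack([(u-c["cx"])/c["fx"]*r,(v-c["cy"])/c["fy"]*r,r],-1)@c["pose"][:3,:3].T+c["pose"][:3,3]
    ex=np.array([.98,-.197]); ey=np.array([.197,.98]); o=np.array([458.8,69.4])+78*ex
    px=(P[...,:2]-o)@ex; py=(P[...,:2]-o)@ey
    for x in range(-50,90,15):
        m=(abs(px-x)<4)&(abs(py)<50)&(P[...,2]>70)&(r>0); print(n,x,m.sum(),np.median(P[m][:,2]).round(1) if m.any() else None)
```

```text
6.85 [457.67  69.28 110.11] [-6.24 -0.7  17.8 ] [-0.16  1.36  0.04] 54.033544437190365
before -50 39 89.1
before -35 143 96.5
before -20 147 96.4
before -5 155 96.9
before 10 160 97.2
before 25 164 96.8
before 40 169 96.9
before 55 176 96.8
before 70 179 96.1
before 85 190 95.9
now -50 1511 324.5
now -35 494 365.2
now -20 205 136.9
now -5 194 130.9
now 10 216 126.1
now 25 218 120.4
now 40 217 114.6
now 55 221 109.2
now 70 233 103.2
now 85 233 97.0
```

View pics/p4.png

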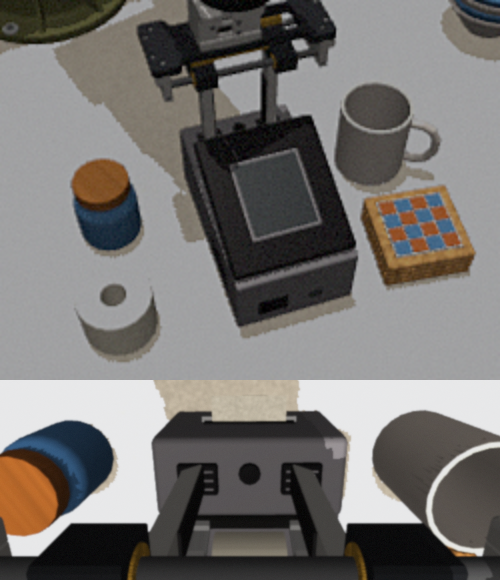

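The slope is 40/105, which is about 0.36 rad, so the cover is fully up. I hold a moment longer, then lift straight up.

>>> jog_arm --series '[0,0,0,0,0,0,0.15,0,0,0,0,0,0,0.15,0,0,0,0,0,0,0.15,0,0,0,0,0,0,0.15,0,0,0,0,0,0.01,0.15,0,0,0,0,0,0.03,0.15,0,0,0,-0.01,0,0.07,0.15,0,0,0,-0.02,0,0.12,0.15,0,0,0,-0.02,0,0.15,0.15,0,0,0,-0.02,0,0.15,0.15,0,0,0,-0.02,0,0.15,0.15,0,0,0,-0.02,0,0.15,0.15]'

```text
clock: 8.45
eef_pos: [437.1, 69.2, 257.8]
eef_rot: [-2.853, 1.569, -3.054]
wrist_force: [-0.1, -0.3, 0.6]
finger_gap: 54.0
```

Run:
```python
from cell import manip
import cv2,numpy as np
from h import *
s=manip.read_state(); print(s["clock"],s["eef_pos"].round(2),s["wrist_force"].round(2))
a=manip.camera("scene"); b=manip.camera("wrist")
cv2.imwrite("pics/p5.png",np.vstack([cv2.resize(a["color"][100:290,200:450],(500,380)),b["color"][150:350,70:570]]))
c=a
r=c["range_z"]; v,u=np.mgrid[0:400,0:640]
P=np.stack([(u-c["cx"])/c["fx"]*r,(v-c["cy"])/c["fy"]*r,r],-1)@c["pose"][:3,:3].T+c["pose"][:3,3]
ex=np.array([.98,-.197]); ey=np.array([.197,.98]); o=np.array([458.8,69.4])+78*ex
px=(P[...,:2]-o)@ex; py=(P[...,:2]-o)@ey
for x in range(-20,90,30):
    m=(abs(px-x)<4)&(abs(py)<50)&(P[...,2]>70)&(r>0); print(x,np.median(P[m][:,2]).round(1))
```

```text
8.45 [437.08  69.24 257.75] [-0.14 -0.32  0.56]
-20 136.6
10 126.1
40 114.6
70 103.1
```

View pics/p5.png

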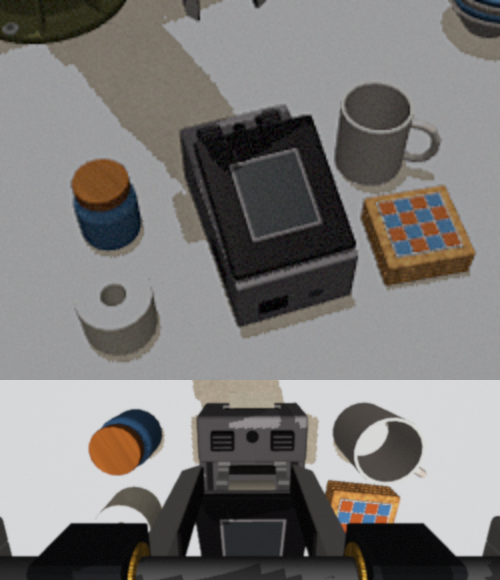

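The cover is still standing open with the arm clear, and both buttons are free. The mug, roll, coasters and jar have not moved. I hand the job in.

```bash
python3 -c "
from cell import manip
print(manip.sign_off())"
```

```text
the job is handed in; nothing more can be done
None
```

The printer is open. I pressed both cover-release buttons down together, one fingertip on each, and held them until the cover had risen all the way. Then I lifted straight off and handed the job in after about 8.5 s.

- **Cover:** depth readings gave a slope of about 0.36 rad, which is fully up, and the same after I let go.
- **Buttons and feed key:** the buttons were about 66 mm apart as expected and pressed to their stops at about 18 N on the wrist. The pictures showed the fingers clear of the feed key and the cover throughout, but I had no direct reading of the key.
- **Surroundings:** in the pictures the mug, label roll, coasters and jar stand where they were. The wrist force was back near zero once the arm was clear.
- **One oddity:** a sideways force of about 6 N appeared while pressing. I put it down to friction on the buttons, because the cover was over 20 mm from the fingers and the force vanished on release.

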